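Close and clamp the clothespin keeper

ROBOT

A 6-joint arm with a two-finger parallel gripper is mounted at the origin on the work surface. World frame = base frame: x ahead of the robot, y to its left, z up, the work surface at z = 0. Lengths are in m, angles in rad, forces in N, time in s.
With the tool pointing down it reaches from about 0.3 to 0.775 m from the base axis. Payload 14.6 kg.
Tool frame: the origin (TCP) lies at the very end of the fingers, on their centre line; the grasp point (between the pads) lies 19 mm behind it; z points along the fingers, y is the line along which they close (so a half turn about z gives the same grasp; the last joint's range is limited). The gripper opens to 94 mm and grips with 3 to 60 N. Pads are 16 mm wide; open, the fingers measure 119 mm over their backs; the gripper's body (75 mm by 177 mm) begins 78 mm behind the grasp point.
Start: joints at [-0.067, 0.3, 1.521, -0, 1.321, -0.067], TCP at [0.55, -0, 0.185] pointing down, gripper open.
Joint ranges: [-3.03, 3.03], [-0.79, 2.21], [0.23, 2.52], [-1.04, 4.18], [0, 3.07], [-2.55, 2.55]. Speed limits (rad/s): [2.22, 2.22, 2.57, 3.14, 3.14, 3.14].

INTERFACE

Orientations are given as a rotation vector (axis times angle).
In Python, from rig import env, snapshot gives the robot as it stands.
- The arm moves only by the tool move_arm, never from a script. Its argument "increments" is a list of rows, each an object of numbers: "x", "y", "z": the shift along the tool's x, y, z in mm; "wx", "wy", "wz": the turn, a rotation vector about the tool's x, y, z in degrees; "claw": the opening, from 0 (shut) to 1 (fully open). A call has 1 to 12 rows; each row is the pose to reach, as a shift and turn from the pose commanded when the call began, along the tool's axes at that moment; what a row does not reach only later rows make up. A row lasts 1/10 s, in which the tool goes at most 50 mm and 8.59 degrees, less where a joint would pass 70% of its speed; a pose out of reach is approached as far as the arm can. A call with a gripper value outside its range is refused whole. The fingers move at their own pace and stop on an object; "newtons" is the grip in N (left out, the last holds). Time passes only in rows, so rows that repeat a pose let the fingers close. It gives the time, the measured TCP pose, the force, the opening and the grip force at its end, in the units of the state.
- env.get_state(): the state, without advancing time (a new reading comes with each control period).
- snapshot(name): name is "scene" or "side" or "wrist"; returns a dict with "img" (420x560x3 uint8, blue, green, red), "mtx" (3x3 intrinsics, pixels), "rvec" (rotation vector, rad) and "tvec" (3), from world to camera coordinates, as OpenCV has them; the wrist camera has in their place "T_tool_cam" (4x4, takes a point from camera to tool coordinates, whose origin is the TCP and whose axes are the flange's). Camera axes: x right, y down, z forward; pixel columns grow to the right and rows downward; lengths in m; the calibration is good to about 2 mm. A picture is of the moment at which its call begins: read the wrist's pose just before it. There is no depth.
- env.close_job(): hands the job in; it is judged then, once.
The state is a dict: "time": time; "qpos": joint angles; "qd": joint speeds; "tau": joint torques, N m; "eef_pos": TCP position; "tcp_rot": TCP orientation; "wrist_force": force on the tool from outside, world axes, zero at the start; "moment": the same for the moment, N m; "grip_width": finger opening in m; "grasp_force": force on a finger pad.
Only numpy, scipy, OpenCV 4.12 (cv2) and the standard library are available. Lean on these libraries where they do the work, as an engineer would, in place of code of your own. Each camera call takes 0.05 s, during which the arm holds its last target. There are 200 camera calls.

TASK

Close up the white clothespin keeper: lower its blue hinged lid until it lies flat on the box, then swing the red clamp lever all the way over so that it lies flat across the shut lid. Leave the other things on the counter where they stand.

Things in the scene. Friction and masses are not known exactly. Their poses are not given: they have to be found in the camera images.
- keeper: White plastic box of clothespins, 160 (x) x 140 (y) x 85 mm high, fixed to the counter. Origin: centre of its underside, z up. On its -x side (front) a grey socket block, 30 mm deep, 60 wide, up to 113 mm high, carries the red clamp lever; the blue lid is hinged along its +x side. The front faces roughly the robot's right (-y of the world).
- lid (a joint): Blue lid, a slab 166 mm from hinge to front edge, 148 wide, 8 thick. Rad: 0 = shut, flat on the box (top face 93 mm above the counter); grows as it opens upward, to 1.5. At angle q its front edge is 166*cos(q) mm to the keeper's -x of the hinge and 166*sin(q) mm above it. A stiff hinge (0.2 N m) keeps it where it is left.
- lid_hinge (a point): Hinge line of the lid, at its middle: 83 mm to the keeper's +x of its origin, 89 mm above the counter. The hinge line runs along the keeper's y axis. Does not move with the lid.
- lid_edge (a point): Middle of the lid's front edge, on its upper (outer) face; moves with the lid.
- clamp (a joint): Red clamp lever. Rad: 0 = shut, level over the lid, pointing to the keeper's +x; 1.57 = upright; beyond, it leans away from the box to the keeper's -x, to 2.4. At angle q the cross bar is 95*cos(q) mm to the keeper's +x of the pivot and 95*sin(q) mm above it. Stiff pivot (0.12 N m): it stays where it is left.
- clamp_pivot (a point): Pivot of the clamp lever: 97 mm to the keeper's -x of its origin, 102 mm above the counter; the axis runs along the keeper's y. Does not move with the lever.
- clamp_bar (a point): Centre of the round cross bar at the lever's free end (16 mm in diameter, 80 mm long, along the keeper's y), 95 mm from the pivot; the arm from pivot to bar is 22 mm wide and 9 mm thick. With the lever shut the bar's top is 110 mm above the counter.
- tray: Bystander: bamboo tray of clothespins, 160 x 240 x 30 mm; origin: centre of its underside.
- scraper: Bystander: black silicone lint scraper, 140 x 100 x 14 mm, lying flat; origin on its underside near the middle.
- jar: Bystander: ribbed green-tinted glass jar with a steel flip-top lid, 96 mm in diameter, 122 mm high; origin: centre of its underside.
- dish: Bystander: steel key dish with keys, 130 mm in diameter, 26 mm high; origin: centre of its underside.
- stain_bottle: Bystander: white stain-remover bottle with orange cap, 66 mm in diameter, 150 mm high; origin: centre of its underside.
- brush: Bystander: brush with a long handle lying along its x axis, about 200 mm; origin: on its underside.

How it is judged:
On the way, in this order (a step that is already met when the one before it is completed fails the run):
1. the lid is lowered flat on the box, the clamp lever still open (value of joint lid below 0.07 rad and value of joint clamp above 0.8 rad), for 0.2 s.
2. the clamp lever is swung over flat across the shut lid (value of joint lid below 0.07 rad and value of joint clamp below 0.12 rad), for 0.2 s.
At the end, for the whole second after the job is handed in: The lid is shut (within 0.07 rad of flat) and the clamp lever lies over it (within 0.12 rad of level), both staying so, and no bystander has been shifted by more than 40 mm (all of step 2); the robot touches nothing.
It fails at once if a bystander is shifted by more than 40 mm (distance of any of tray, scraper, jar, dish, stain_bottle, brush from where it was at the start of the episode above 0.04 m).
It also fails if it takes over 50 s, if anything falls off the work surface, if the arm or the gripper's body presses on something with over 40 N, if the wrist force passes 120 N, or if a joint passes its speed limit or range.

## Working session

There is one attempt and no reset: what is moved stays moved. The work goes in short steps, Python scripts to look and compute and a tool call to move; the robot and the scene stay as the last step left them, time stands still between calls to the robot, and variables do not carry over. Pictures are saved under pics/ and viewed, at most 10 in all, crops included, and the job is handed in when it is done.

Besides the shell and the picture viewer there is one more tool, called after ">>>" as name(argument=value, ...), one argument or row to a line, values as JSON. move_arm: Moves the arm, as the interface text tells. Its arguments: {"type":"object","properties":{"increments":{"type":"array"},"newtons":{"type":"number"}},"required":["increments"]}

```bash
mkdir -p pics; ls; python3 - <<'E'
from rig import env,snapshot
import cv2,numpy as np
s=env.get_state();print({k:np.round(v,3) for k,v in s.items()})
for n in("scene","side"):
    d=snapshot(n);cv2.imwrite(f"pics/{n}0.png",d["img"]);R=cv2.Rodrigues(d["rvec"])[0];print(n,np.round(-R.T@d["tvec"].ravel(),3))
E
```

```text
pics
{'time': np.float64(0.0), 'qpos': array([-0.067,  0.301,  1.522,  0.   ,  1.321, -0.067]), 'qd': array([-0.001, -0.   , -0.001, -0.   ,  0.   , -0.001]), 'tau': array([-2.0000e-03, -5.3181e+01, -3.5274e+01,  7.1000e-02,  2.4000e-02,
       -0.0000e+00]), 'eef_pos': array([0.55 , 0.   , 0.184]), 'tcp_rot': array([-2.221e+00, -2.221e+00,  1.000e-03]), 'wrist_force': array([-0.544, -0.826, -0.418]), 'moment': array([-0.006, -0.03 , -0.029]), 'grasp_force': np.float64(0.0), 'grip_width': np.float64(0.094)}
scene [ 1.307 -0.483  0.69 ]
side [-0.036 -0.649  0.661]
```

View pics/scene0.png

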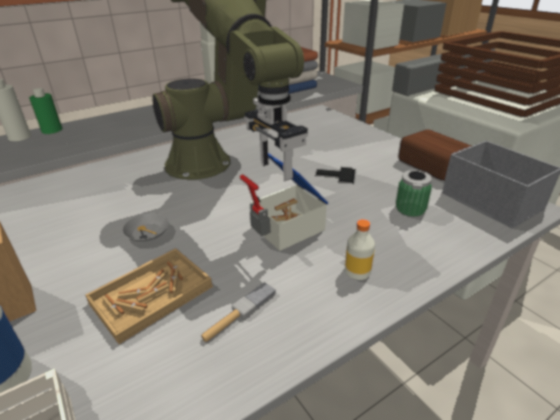

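View pics/side0.png

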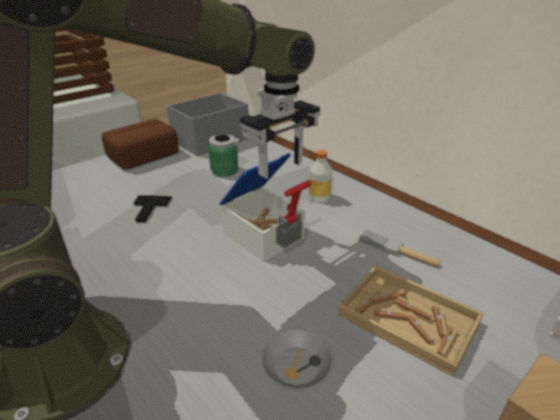

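The scene view shows the keeper at about (288,215), the lid raised at (297,178) and the red lever at (252,195). In the side view they are at (265,220), (256,180) and (297,200). I'll zoom in on both.

```bash
python3 - <<'E'
import cv2,numpy as np
a=cv2.imread("pics/scene0.png")[135:255,225:345];b=cv2.imread("pics/side0.png")[140:260,210:330]
o=np.hstack([cv2.resize(i,(400,400),interpolation=cv2.INTER_CUBIC) for i in(a,b)]);cv2.imwrite("pics/crop0.png",o)
E
```

```text
(no output)
```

View pics/crop0.png

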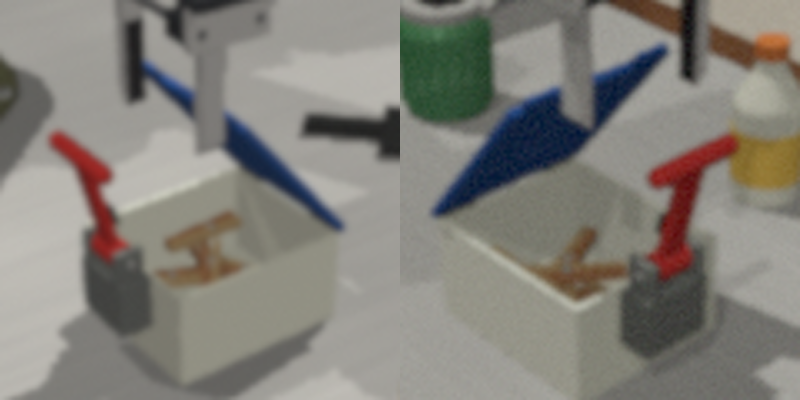

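The crop (scale 3.33) shows these points:
- **Rim corners:** scene (183,300) and (340,230); side (180,305) and (40,215).
- **Red bar ends:** scene (55,138) and (105,175); side (255,182) and (335,145).
- **Lid front corner:** scene (143,65) and side (115,112).

Next I'll triangulate them.

```bash
cat > h.py <<'E'
import cv2,numpy as np
from rig import env,snapshot
def ray(d,p):
    R=cv2.Rodrigues(np.array(d["rvec"],float))[0]
    u=cv2.undistortPoints(np.array([[p]],float),d["mtx"],None)[0,0]
    v=R.T@np.r_[u,1];return -R.T@np.ravel(d["tvec"]),v/np.linalg.norm(v)
def plane(d,p,z):
    c,v=ray(d,p);return c+v*(z-c[2])/v[2]
def tri(da,pa,db,pb):
    c,v=ray(da,pa);e,w=ray(db,pb)
    s=np.linalg.lstsq(np.c_[v,-w],e-c,rcond=None)[0]
    return np.round((c+v*s[0]+e+w*s[1])/2,4),round(np.linalg.norm(c+v*s[0]-e-w*s[1]),4)
E
python3 - <<'E'
from h import *
A=snapshot("scene");B=snapshot("side")
a=lambda x,y:(225+x*.3-.35,135+y*.3-.35)
b=lambda x,y:(210+x*.3-.35,140+y*.3-.35)
c=[plane(A,a(183,300),.085),plane(A,a(340,230),.085),plane(B,b(180,305),.085),plane(B,b(40,215),.085)]
print(np.round(c,4));print("bottom",plane(A,a(180,385),0),plane(B,b(180,397),0))
print("centre",np.mean(c,0))
fx=(c[1]-c[0]+c[3]-c[2]);print("yaw deg",np.degrees(np.arctan2(fx[1],fx[0])),[np.linalg.norm(v) for v in(c[1]-c[0],c[3]-c[2],c[2]-c[0])])
print("bar",tri(A,a(105,175),B,b(335,145)),tri(A,a(55,138),B,b(255,182)))
print("lidcorner",tri(A,a(143,65),B,b(115,112)))
print("lid hinge corners",tri(A,a(343,228),B,b(390,180)))
E
```

```text
[[ 0.6048 -0.0288  0.085 ]
 [ 0.5966  0.1334  0.085 ]
 [ 0.4695 -0.0308  0.085 ]
 [ 0.4651  0.1302  0.085 ]]
bottom [ 0.60230977 -0.03166579  0.        ] [ 0.47043936 -0.02723114  0.        ]
centre [0.53402411 0.0510207  0.085     ]
yaw deg 92.22377252771234 [np.float64(0.16244170198758087), np.float64(0.1610143253815086), np.float64(0.13528988861394506)]
bar (array([ 0.5711, -0.0739,  0.1943]), np.float64(0.0037)) (array([ 0.498 , -0.0745,  0.1934]), np.float64(0.0014))
lidcorner (array([0.465 , 0.0275, 0.2145]), np.float64(0.0005))
lid hinge corners (array([0.6941, 0.0167, 0.1296]), np.float64(0.1047))
```

The keeper is at about (0.534, 0.051) with yaw about 92°. The lid is at about 0.87 rad and the clamp at about 1.87 rad. I'll close the fingers, lift over the lid and come down on it.

>>> move_arm(
  increments=[
    {"z": -40, "claw": 0},
    {"z": -80, "claw": 0},
    {"z": -100, "y": -12, "claw": 0},
    {"x": 30, "y": -12, "z": -100, "claw": 0},
    {"x": 54, "y": -12, "z": -100, "claw": 0},
    {"x": 54, "y": -12, "z": -70, "claw": 0},
    {"x": 54, "y": -12, "z": -40, "claw": 0},
    {"x": 54, "y": -12, "z": -20, "claw": 0},
    {"x": 54, "y": -12, "z": 0, "claw": 0},
    {"x": 54, "y": -12, "z": 10, "claw": 0},
  ],
  newtons=20,
)

```text
validation failed for argument at $.in...
```

>>> move_arm(
  increments=[
    {"x": 0, "y": 0, "z": -40, "wx": 0, "wy": 0, "wz": 0, "claw": 0},
    {"x": 0, "y": 0, "z": -80, "wx": 0, "wy": 0, "wz": 0, "claw": 0},
    {"x": 0, "y": -12, "z": -100, "wx": 0, "wy": 0, "wz": 0, "claw": 0},
    {"x": 30, "y": -12, "z": -100, "wx": 0, "wy": 0, "wz": 0, "claw": 0},
    {"x": 54, "y": -12, "z": -100, "wx": 0, "wy": 0, "wz": 0, "claw": 0},
    {"x": 54, "y": -12, "z": -100, "wx": 0, "wy": 0, "wz": 0, "claw": 0},
  ],
  newtons=20,
)

```text
time: 0.8
eef_pos: [0.5378, 0.056, 0.2848]
tcp_rot: [-2.219, -2.224, -0.0]
wrist_force: [0.8, -0.7, -0.3]
grip_width: 0.0493
grasp_force: 0.0
```

>>> move_arm(
  increments=[
    {"x": 0, "y": 0, "z": 0, "wx": 0, "wy": 0, "wz": 0, "claw": 0},
    {"x": 0, "y": 0, "z": 20, "wx": 0, "wy": 0, "wz": 0, "claw": 0},
    {"x": 0, "y": 0, "z": 40, "wx": 0, "wy": 0, "wz": 0, "claw": 0},
    {"x": 0, "y": 0, "z": 60, "wx": 0, "wy": 0, "wz": 0, "claw": 0},
    {"x": 0, "y": 0, "z": 80, "wx": 0, "wy": 0, "wz": 0, "claw": 0},
    {"x": 0, "y": 0, "z": 95, "wx": 0, "wy": 0, "wz": 0, "claw": 0},
    {"x": 0, "y": 0, "z": 105, "wx": 0, "wy": 0, "wz": 0, "claw": 0},
    {"x": 0, "y": 0, "z": 115, "wx": 0, "wy": 0, "wz": 0, "claw": 0},
    {"x": 0, "y": 0, "z": 125, "wx": 0, "wy": 0, "wz": 0, "claw": 0},
    {"x": 0, "y": 0, "z": 135, "wx": 0, "wy": 0, "wz": 0, "claw": 0},
  ],
)

```text
time: 1.8
eef_pos: [0.5382, 0.0538, 0.1495]
tcp_rot: [2.221, 2.221, 0.001]
wrist_force: [-0.6, -0.3, 1.2]
grip_width: 0.0004
grasp_force: 0.5
```

>>> move_arm(
  increments=[
    {"x": 0, "y": 0, "z": 12, "wx": 0, "wy": 0, "wz": 0, "claw": 0},
    {"x": 0, "y": 0, "z": 24, "wx": 0, "wy": 0, "wz": 0, "claw": 0},
    {"x": 0, "y": 0, "z": 36, "wx": 0, "wy": 0, "wz": 0, "claw": 0},
    {"x": 0, "y": 0, "z": 46, "wx": 0, "wy": 0, "wz": 0, "claw": 0},
    {"x": 0, "y": 0, "z": 52, "wx": 0, "wy": 0, "wz": 0, "claw": 0},
    {"x": 0, "y": 0, "z": 56, "wx": 0, "wy": 0, "wz": 0, "claw": 0},
    {"x": 0, "y": 0, "z": 58, "wx": 0, "wy": 0, "wz": 0, "claw": 0},
    {"x": 0, "y": 0, "z": 58, "wx": 0, "wy": 0, "wz": 0, "claw": 0},
    {"x": 0, "y": 0, "z": 58, "wx": 0, "wy": 0, "wz": 0, "claw": 0},
    {"x": 0, "y": 0, "z": 58, "wx": 0, "wy": 0, "wz": 0, "claw": 0},
  ],
)

```text
time: 2.8
eef_pos: [0.5381, 0.0541, 0.0921]
tcp_rot: [2.221, 2.221, 0.001]
wrist_force: [-0.0, 0.1, -0.1]
grip_width: 0.0001
grasp_force: 0.0
```

```bash
python3 - <<'E'
from h import *
A=snapshot("scene")["img"];B=snapshot("side")["img"]
a=A[135:255,225:345];b=B[140:260,210:330]
cv2.imwrite("pics/crop1.png",np.hstack([cv2.resize(i,(400,400),interpolation=cv2.INTER_CUBIC) for i in(a,b)]))
E
```

```text
(no output)
```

View pics/crop1.png

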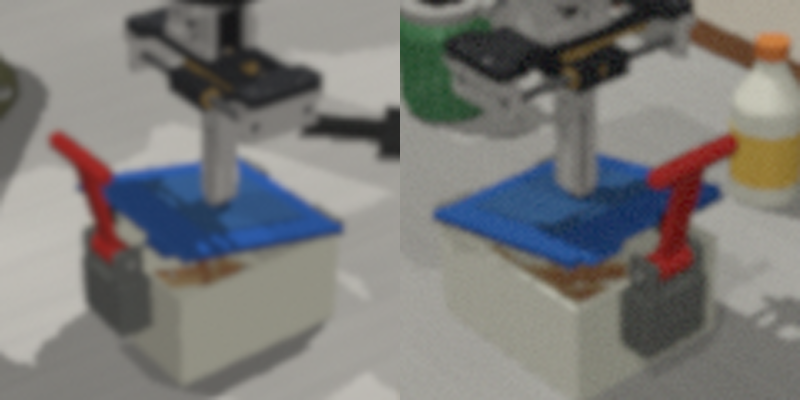

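The lid isn't quite flat yet. Its front corners are at scene (190,258) and (80,185), and side (318,190) and (170,265). I'll triangulate these.

```bash
python3 - <<'E'
from h import *
A=snapshot("scene");B=snapshot("side")
a=lambda x,y:(225+x*.3-.35,135+y*.3-.35)
b=lambda x,y:(210+x*.3-.35,140+y*.3-.35)
print(tri(A,a(190,258),B,b(318,190)),tri(A,a(80,185),B,b(170,265)))
print(tri(A,a(219,200),B,b(180,193)))
s=env.get_state();print(s["wrist_force"],s["eef_pos"])
E
```

```text
(array([ 0.6073, -0.0245,  0.122 ]), np.float64(0.0038)) (array([ 0.4606, -0.0339,  0.1219]), np.float64(0.0046))
(array([0.538 , 0.0509, 0.1126]), np.float64(0.0026))
[ 0.57678178  0.13292893 -0.07718751] [0.53802729 0.05399609 0.09195718]
```

```bash
python3 - <<'E'
from h import *
for n in("scene","side"):
    d=snapshot(n);cv2.imwrite(f"pics/{n}1.png",d["img"])
    s=env.get_state();p=np.array(s["eef_pos"])
    print(n,cv2.projectPoints(p.reshape(1,3),np.array(d["rvec"]),np.array(d["tvec"]),d["mtx"],None)[0].ravel(), s["time"])
a=cv2.imread("pics/scene1.png")[135:255,225:345];b=cv2.imread("pics/side1.png")[140:260,210:330]
cv2.imwrite("pics/crop2.png",np.hstack([cv2.resize(i,(400,400),interpolation=cv2.INTER_CUBIC) for i in(a,b)]))
print(np.abs(cv2.imread("pics/crop1.png").astype(float)-cv2.imread("pics/crop2.png")).mean(), np.round(s["tau"],2),np.round(s["qpos"],3))
E
```

```text
scene [291.04737765 201.07488811] 3.05
side [262.76075671 203.6311502 ] 3.1
1.2767708333333334 [ 0.000e+00 -5.418e+01 -3.205e+01  7.000e-02  1.000e-02 -0.000e+00] [0.032 0.374 1.65  0.    1.117 0.032]
```

View pics/crop2.png

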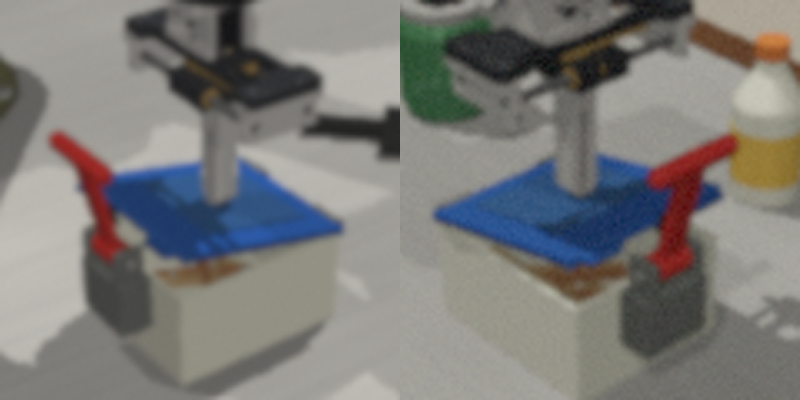

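```bash
python3 - <<'E'
from h import *
for n,o in(("scene",(225,135)),("side",(210,140))):
    d=snapshot(n)
    P=np.array([[.603,0,.184],[.497,0,.184],[.538,.054,.092],[.538,.054,.112]])
    print(n,np.round((cv2.projectPoints(P,np.array(d["rvec"]),np.array(d["tvec"]),d["mtx"],None)[0][:,0]-o)/.3))
E
```

```text
scene [[211. 177.]
 [135. 121.]
 [220. 220.]
 [220. 200.]]
side [[290. 102.]
 [178. 150.]
 [176. 212.]
 [175. 189.]]
```

The visible fingertips sit about 20 mm above the reported TCP in both the first and the latest pictures. The lid angle of about 0.19 rad agrees with that. So I'll keep lowering in small steps and watch the force.

>>> move_arm(
  increments=[
    {"x": 0, "y": 0, "z": 5, "wx": 0, "wy": 0, "wz": 0, "claw": 0},
    {"x": 0, "y": 0, "z": 10, "wx": 0, "wy": 0, "wz": 0, "claw": 0},
    {"x": 0, "y": 0, "z": 13, "wx": 0, "wy": 0, "wz": 0, "claw": 0},
    {"x": 0, "y": 0, "z": 15, "wx": 0, "wy": 0, "wz": 0, "claw": 0},
    {"x": 0, "y": 0, "z": 15, "wx": 0, "wy": 0, "wz": 0, "claw": 0},
  ],
)

```text
time: 3.7
eef_pos: [0.5378, 0.054, 0.0764]
tcp_rot: [-2.221, -2.221, 0.001]
wrist_force: [-0.3, -0.1, 0.5]
grip_width: 0.0007
grasp_force: 0.0
```

>>> move_arm(
  increments=[
    {"x": 0, "y": 0, "z": 1, "wx": 0, "wy": 0, "wz": 0, "claw": 0},
    {"x": 0, "y": 0, "z": 2, "wx": 0, "wy": 0, "wz": 0, "claw": 0},
    {"x": 0, "y": 0, "z": 3, "wx": 0, "wy": 0, "wz": 0, "claw": 0},
    {"x": 0, "y": 0, "z": 3, "wx": 0, "wy": 0, "wz": 0, "claw": 0},
  ],
)

```text
time: 4.1
eef_pos: [0.538, 0.054, 0.0738]
tcp_rot: [-2.221, -2.221, -0.0]
wrist_force: [-0.1, -0.2, -0.0]
grip_width: 0.0004
grasp_force: 0.0
```

>>> move_arm(
  increments=[
    {"x": 0, "y": 0, "z": 1, "wx": 0, "wy": 0, "wz": 0, "claw": 0},
    {"x": 0, "y": 0, "z": 2, "wx": 0, "wy": 0, "wz": 0, "claw": 0},
    {"x": 0, "y": 0, "z": 2, "wx": 0, "wy": 0, "wz": 0, "claw": 0},
    {"x": 0, "y": 0, "z": 2, "wx": 0, "wy": 0, "wz": 0, "claw": 0},
  ],
)

```text
time: 4.5
eef_pos: [0.5381, 0.054, 0.0726]
tcp_rot: [2.221, 2.221, 0.001]
wrist_force: [-3.4, -0.3, 10.2]
grip_width: -0.0001
grasp_force: 4.7
```

```bash
python3 - <<'E'
from h import *
A=snapshot("scene")["img"];B=snapshot("side")["img"]
a=A[135:255,225:345];b=B[140:260,210:330]
cv2.imwrite("pics/crop3.png",np.hstack([cv2.resize(i,(400,400),interpolation=cv2.INTER_CUBIC) for i in(a,b)]))
s=env.get_state();print(s["eef_pos"],s["wrist_force"])
E
```

```text
[0.53808942 0.05399388 0.0725665 ] [-3.78368595 -0.44966888  8.59763156]
```

View pics/crop3.png

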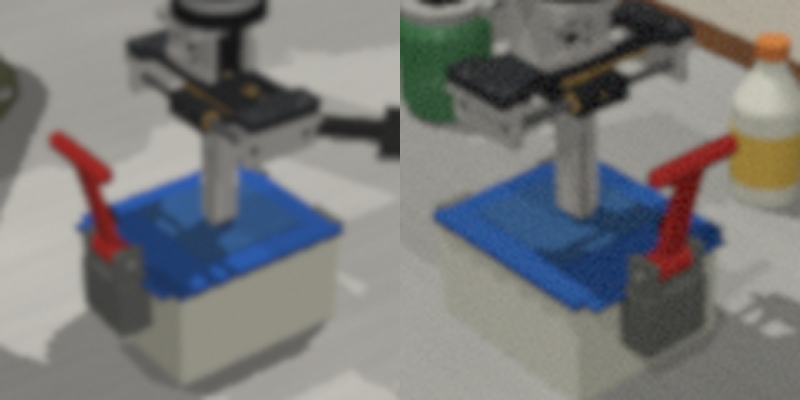

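The lid is now flat: its front edge sits on the rim and the contact force is about 10 N. The true tip is about 20 mm above the reported TCP. Now I'll lift over the lever and come down on its outer side.

>>> move_arm(
  increments=[
    {"x": 0, "y": 0, "z": -40, "wx": 0, "wy": 0, "wz": 0, "claw": 0},
    {"x": 0, "y": 0, "z": -90, "wx": 0, "wy": 0, "wz": 0, "claw": 0},
    {"x": 0, "y": 0, "z": -140, "wx": 0, "wy": 0, "wz": 0, "claw": 0},
    {"x": 0, "y": 0, "z": -180, "wx": 0, "wy": 0, "wz": 0, "claw": 0},
    {"x": -40, "y": 0, "z": -180, "wx": 0, "wy": 0, "wz": 0, "claw": 0},
    {"x": -80, "y": 0, "z": -180, "wx": 0, "wy": 0, "wz": 0, "claw": 0},
    {"x": -120, "y": 0, "z": -180, "wx": 0, "wy": 0, "wz": 0, "claw": 0},
    {"x": -164, "y": 0, "z": -180, "wx": 0, "wy": 0, "wz": 0, "claw": 0},
    {"x": -164, "y": 0, "z": -180, "wx": 0, "wy": 0, "wz": 0, "claw": 0},
    {"x": -164, "y": 0, "z": -140, "wx": 0, "wy": 0, "wz": 0, "claw": 0},
    {"x": -164, "y": 0, "z": -105, "wx": 0, "wy": 0, "wz": 0, "claw": 0},
    {"x": -164, "y": 0, "z": -88, "wx": 0, "wy": 0, "wz": 0, "claw": 0},
  ],
)

```text
time: 5.8
eef_pos: [0.5369, -0.1092, 0.1567]
tcp_rot: [-2.219, -2.219, 0.003]
wrist_force: [-0.0, 0.3, -0.5]
grip_width: 0.0002
grasp_force: 0.0
```

>>> move_arm(
  increments=[
    {"x": 10, "y": 0, "z": 0, "wx": 0, "wy": 0, "wz": 0, "claw": 0},
    {"x": 20, "y": 0, "z": 0, "wx": 0, "wy": 0, "wz": 0, "claw": 0},
    {"x": 30, "y": 0, "z": 0, "wx": 0, "wy": 0, "wz": 0, "claw": 0},
    {"x": 40, "y": 0, "z": 0, "wx": 0, "wy": 0, "wz": 0, "claw": 0},
    {"x": 50, "y": 0, "z": 0, "wx": 0, "wy": 0, "wz": 0, "claw": 0},
    {"x": 60, "y": 0, "z": 0, "wx": 0, "wy": 0, "wz": 0, "claw": 0},
    {"x": 70, "y": 0, "z": 0, "wx": 0, "wy": 0, "wz": 0, "claw": 0},
    {"x": 80, "y": 0, "z": 0, "wx": 0, "wy": 0, "wz": 0, "claw": 0},
    {"x": 90, "y": 0, "z": 0, "wx": 0, "wy": 0, "wz": 0, "claw": 0},
    {"x": 97, "y": 0, "z": 0, "wx": 0, "wy": 0, "wz": 0, "claw": 0},
    {"x": 104, "y": 0, "z": 0, "wx": 0, "wy": 0, "wz": 0, "claw": 0},
    {"x": 104, "y": 0, "z": 0, "wx": 0, "wy": 0, "wz": 0, "claw": 0},
  ],
)

```text
time: 7.0
eef_pos: [0.538, -0.0051, 0.1599]
tcp_rot: [-2.221, -2.222, -0.001]
wrist_force: [0.5, -0.5, -0.2]
grip_width: 0.0008
grasp_force: 0.0
```

```bash
python3 - <<'E'
from h import *
A=snapshot("scene")["img"];B=snapshot("side")["img"]
a=A[135:255,225:345];b=B[140:260,210:330]
cv2.imwrite("pics/crop4.png",np.hstack([cv2.resize(i,(400,400),interpolation=cv2.INTER_CUBIC) for i in(a,b)]))
E
```

```text
(no output)
```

View pics/crop4.png

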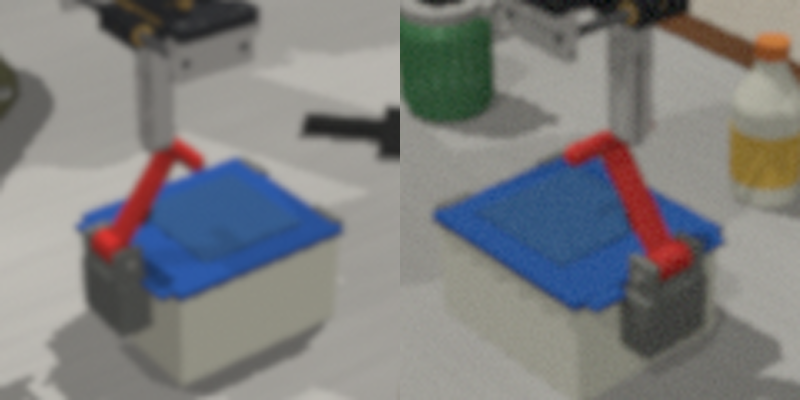

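The lever is now leaning over the box at about 0.85 rad, with the fingertip just behind its bar. I'll lift, move above it and press down.

>>> move_arm(
  increments=[
    {"x": 0, "y": 0, "z": -25, "wx": 0, "wy": 0, "wz": 0, "claw": 0},
    {"x": 18, "y": 0, "z": -25, "wx": 0, "wy": 0, "wz": 0, "claw": 0},
    {"x": 18, "y": 0, "z": -12, "wx": 0, "wy": 0, "wz": 0, "claw": 0},
    {"x": 18, "y": 0, "z": 0, "wx": 0, "wy": 0, "wz": 0, "claw": 0},
    {"x": 18, "y": 0, "z": 10, "wx": 0, "wy": 0, "wz": 0, "claw": 0},
    {"x": 18, "y": 0, "z": 20, "wx": 0, "wy": 0, "wz": 0, "claw": 0},
    {"x": 18, "y": 0, "z": 30, "wx": 0, "wy": 0, "wz": 0, "claw": 0},
    {"x": 18, "y": 0, "z": 40, "wx": 0, "wy": 0, "wz": 0, "claw": 0},
    {"x": 18, "y": 0, "z": 50, "wx": 0, "wy": 0, "wz": 0, "claw": 0},
    {"x": 18, "y": 0, "z": 60, "wx": 0, "wy": 0, "wz": 0, "claw": 0},
    {"x": 18, "y": 0, "z": 67, "wx": 0, "wy": 0, "wz": 0, "claw": 0},
    {"x": 18, "y": 0, "z": 70, "wx": 0, "wy": 0, "wz": 0, "claw": 0},
  ],
)

```text
time: 8.3
eef_pos: [0.5377, 0.012, 0.0888]
tcp_rot: [-2.221, -2.221, 0.001]
wrist_force: [-0.2, 0.9, 1.8]
grip_width: 0.0005
grasp_force: 0.7
```

>>> move_arm(
  increments=[
    {"x": 0, "y": 0, "z": 2, "wx": 0, "wy": 0, "wz": 0, "claw": 0},
    {"x": 0, "y": 0, "z": 3, "wx": 0, "wy": 0, "wz": 0, "claw": 0},
    {"x": 0, "y": 0, "z": 4, "wx": 0, "wy": 0, "wz": 0, "claw": 0},
    {"x": 0, "y": 0, "z": 4, "wx": 0, "wy": 0, "wz": 0, "claw": 0},
  ],
)

```text
time: 8.7
eef_pos: [0.5381, 0.012, 0.0862]
tcp_rot: [2.221, 2.221, 0.0]
wrist_force: [-1.5, -0.1, 3.3]
grip_width: 0.0004
grasp_force: 1.2
```

>>> move_arm(
  increments=[
    {"x": 0, "y": 0, "z": 1, "wx": 0, "wy": 0, "wz": 0, "claw": 0},
    {"x": 0, "y": 0, "z": 2, "wx": 0, "wy": 0, "wz": 0, "claw": 0},
    {"x": 0, "y": 0, "z": 2, "wx": 0, "wy": 0, "wz": 0, "claw": 0},
    {"x": 0, "y": 0, "z": 2, "wx": 0, "wy": 0, "wz": 0, "claw": 0},
  ],
)

```text
time: 9.1
eef_pos: [0.5383, 0.012, 0.0857]
tcp_rot: [2.221, 2.221, 0.001]
wrist_force: [-9.6, 1.5, 21.2]
grip_width: 0.0007
grasp_force: 10.5
```

The force rose to 21 N, so the lever is at its stop. I'll retreat straight up and look.

>>> move_arm(
  increments=[
    {"x": 0, "y": 0, "z": -20, "wx": 0, "wy": 0, "wz": 0, "claw": 0},
    {"x": 0, "y": 0, "z": -60, "wx": 0, "wy": 0, "wz": 0, "claw": 0},
    {"x": 0, "y": 0, "z": -110, "wx": 0, "wy": 0, "wz": 0, "claw": 0},
    {"x": 0, "y": 0, "z": -150, "wx": 0, "wy": 0, "wz": 0, "claw": 0},
    {"x": 0, "y": 0, "z": -150, "wx": 0, "wy": 0, "wz": 0, "claw": 0},
    {"x": 0, "y": 0, "z": -150, "wx": 0, "wy": 0, "wz": 0, "claw": 0},
  ],
)

```text
time: 9.7
eef_pos: [0.5381, 0.0119, 0.2341]
tcp_rot: [2.221, 2.221, 0.001]
wrist_force: [0.0, -0.2, -0.0]
grip_width: 0.0006
grasp_force: 0.0
```

```bash
python3 - <<'E'
from h import *
A=snapshot("scene")["img"];B=snapshot("side")["img"]
a=A[135:255,225:345];b=B[140:260,210:330]
cv2.imwrite("pics/crop5.png",np.hstack([cv2.resize(i,(400,400),interpolation=cv2.INTER_CUBIC) for i in(a,b)]))
E
```

```text
(no output)
```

View pics/crop5.png

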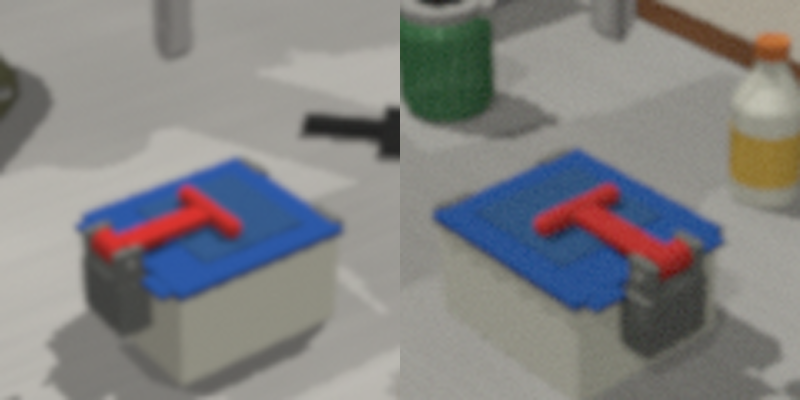

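The lever lies across the shut lid. Its bar ends are at scene (185,193) and (238,230), and side (142,225) and (213,192). I'll check the height before handing in.

```bash
python3 - <<'E'
from h import *
A=snapshot("scene");B=snapshot("side")
a=lambda x,y:(225+x*.3-.35,135+y*.3-.35)
b=lambda x,y:(210+x*.3-.35,140+y*.3-.35)
p=tri(A,a(185,193),B,b(142,225));q=tri(A,a(238,230),B,b(213,192));print(p,q)
z=(p[0][2]+q[0][2])/2;ang=np.arcsin((z-.102)/.095);print(ang)
if abs(ang)<.09: print(env.close_job())
E
```

```text
(array([0.4974, 0.045 , 0.1027]), np.float64(0.0004)) (array([0.569 , 0.0485, 0.1013]), np.float64(0.0011))
1.4608197692436271e-16
the job is handed in; nothing more can be done
None
```

The keeper's lid is shut and the clamp lever lies level across it (measured about 0 rad), the arm is clear, and the job is handed in at about 10 s; the arm never went near the bystanders, but I did not re-measure their positions.

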